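# Plug the bedside lamp's stem into its foot and hold it down on the spring contact

### The job

Put the bedside lamp together: take the short stem with the cross-shaped foot, set it upright on the socket of the lamp's round base and turn it until its four wings mesh with the slots, then push it fully home against the spring contact at the bottom. The contact pushes the stem up again when let go, so finish while still gripping the stem and pressing it fully home; leave the other things on the table where they are.

Things in the scene. Friction and masses are not known exactly. Their poses are not given: they have to be found in the camera images.
- stem: loose aluminium stem, 110 to 220 g, upright. Foot: cross of 4 wings, 30 mm end to end along its x and its y, 6 mm thick, 30 mm tall, lower edges rounded (3 mm). Above it a 16 x 16 mm square post, sides parallel to x and y, from 30 to 110 mm height, with a 10 mm nipple on top to 118 mm. Origin: centre of the foot's underside, z up the post. Every quarter turn looks and fits the same
- lamp_base: fixed white lamp base: a disc of 120 mm diameter, 15 mm high, on its middle a square aluminium hub, 44 x 44 mm, from 15 to 45 mm height, with the socket in its top. The hub is set at any angle on the disc: this body's yaw does NOT tell the angle of hub and slots; see it from above or feel for it. Origin: centre of the disc's underside
- socket_mouth (a point): centre of the socket's mouth, at the hub's top, 45 mm above the table. Socket: a cross of slots parallel to the hub's sides, 9 mm wide, 33 mm end to end, 30 mm deep (floor 15 mm above the table). Its yaw does NOT tell the slots' angle: press the foot lightly on the hub at angle after angle; it drops in within about 0.1 rad, and binds if pushed on while twisted hard against a slot wall
- contact (a joint): travel (m) of the brass spring contact (9 mm diameter) at the bottom of the socket: 0 = up, standing 6 mm above the socket's floor; grows as it is pressed down; 0.006 = stem fully home on the floor, the tops of the wings flush with the hub's top. It pushes up with 3.6 N at 0 and 9 N at 0.006
- round_stem: the other stem, not to be used: the same post on a plain round foot, 30 mm diameter and 30 mm tall; stands upright, origin at the centre of its underside; loose
- lampholder: brass lampholder, loose, round, 34 mm diameter, 42 mm tall, origin at the centre of its underside
- mug: white mug, loose, 80 mm diameter, 90 mm tall, handle sticking out some 35 mm, origin at the centre of its underside
- glasses_case: grey glasses case, loose, 62 x 155 x 42 mm, origin at the centre of its underside
- clock: white alarm clock, loose, 50 x 100 x 80 mm tall, origin at the centre of its underside
- cream_jar: small white jar with a wooden cap, loose, 58 mm diameter, 48 mm tall, origin at the centre of its underside
- vase: white vase with twigs, loose, 92 mm diameter, 105 mm tall (twigs to 200 mm), origin at the centre of its underside

How it is judged:
On the way, in this order (a step that is already met when the one before it is completed fails the run):
1. the stem with the cross foot is gripped and lifted clear of the table (contact force between the fingers and stem above 2 N and height (world z) of stem above 0.03 m), for 0.2 s.
2. its wings have meshed: the upright stem is at least 8 mm down in the socket (horizontal distance between stem and socket_mouth below 0.003 m and angle between stem's own z axis and vertical below 0.1 rad and z of stem in the frame of socket_mouth below -0.008 m), for 0.1 s.
At the end, for the whole second after the job is handed in: the fingers still grip the stem (over 2 N); it stands in the socket, its foot at least 28 mm below the mouth (fully home is 30), within 3 mm of the axis and 0.1 rad of upright, at rest, with the spring contact pressed down over 4 mm (contact force between the fingers and stem above 2 N and horizontal distance between stem and socket_mouth below 0.003 m and angle between stem's own z axis and vertical below 0.1 rad and z of stem in the frame of socket_mouth below -0.028 m and value of joint contact above 0.004 m and linear speed of stem below 0.02 m/s); the arm keeps its last pose, push and grip.
It fails at once if another thing on the table is moved by more than 30 mm (distance of any of round_stem, lampholder, mug, glasses_case, clock, cream_jar, vase from where it was at the start of the episode above 0.03 m).
It also fails if it takes over 61 s, if anything falls off the work surface, if the arm or the gripper's body presses on something with over 40 N, if the wrist force passes 120 N, or if a joint passes its speed limit or range.

### The arm

A 6-joint arm with a two-finger parallel gripper is mounted at the origin on the work surface. World frame = base frame: x ahead of the robot, y to its left, z up, the work surface at z = 0. Lengths are in m, angles in rad, forces in N, time in s.
With the tool pointing down it reaches from about 0.25 to 0.725 m from the base axis. Payload 4 kg.
Tool frame: the origin (TCP) lies midway between the tips of the shut fingers; the grasp point (between the pads) lies 19 mm behind it; z points along the fingers, y is the line along which they close (so a half turn about z gives the same grasp; the last joint's range is limited). The gripper opens to 85 mm and grips with 20 to 120 N. Pads are 22 mm wide; open, the fingers measure 114 mm over their backs; the gripper's body (76 mm by 85 mm) begins 54 mm behind the grasp point. The pads swing forward as they close: fully open they stand 13 mm farther back than shut.
Start: joints at [-1.252, 0.241, 0.005, 1.335, 0, 1.571], TCP at [0.157, -0.475, 0.191] pointing down, gripper open.
Joint ranges: [-2.72, 2.72], [-1.05, 1.87], [-1.09, 1.28], [-1.99, 2.15], [-1.42, 1.44], [-3.14, 3.14]. Speed limits (rad/s): [2.79, 2.79, 3.14, 3.14, 3.14, 3.14].

### API

Orientations are given as a unit quaternion [x, y, z, w].
In Python, from workcell import get_obs, camera, job_done, silhouettes gives the robot as it stands. The module is installed in compiled form; this text tells all that it offers.
- The arm moves only by the tool drive_tool, never from a script. Its argument "increments" is a list of rows, each a list of 3 entries, a list of its own where there are three numbers: the shift along the world's x, y, z in mm, then the turn, a rotation vector about the world's x, y, z in degrees, then the opening, from 0 (shut) to 1 (fully open). A call has 1 to 8 rows; each row shifts and turns the commanded pose from where the row before left it; what a row does not reach is not made up. A row lasts 1/12 s, in which the tool goes at most 41.7 mm and 7.16 degrees, less where a joint would pass 70% of its speed; a pose out of reach is approached as far as the arm can. A call is refused whole if a number of a shift passes 41.7 or a number of a turn 7.16, either way. A call with a gripper value outside its range is refused whole. The fingers move at their own pace and stop on an object; the grip force is fixed at half the most. Time passes only in rows, so rows that do not move let the fingers close. It gives the time, the measured TCP pose, the force, the opening and the grip force at its end, in the units of the state.
- get_obs(): the state, without advancing time (a new reading comes with each control period).
- camera(name): name is "side" or "top"; returns a dict with "image" (480x640x3 uint8, red, green, blue), "K" (3x3 intrinsics, pixels), "view" (4x4, takes a point from world to camera coordinates). Camera axes: x right, y down, z forward; pixel columns grow to the right and rows downward; lengths in m; the calibration is good to about 2 mm. A picture is of the moment at which its call begins. There is no depth.
- job_done(): hands the job in; it is judged then, once.
Trained networks look in a picture, given as the dict that the camera call returned (one of the last four; its "shot" number tells which), for a name from the list of things; names that differ only in an ending like _2 or _b are one class to them, and where a whole thing is asked for, a point or a joint stands for the part that bears it (a point fixed in the world has none). Each returns a list of dicts, best first, with "conf" (0 to 1); they miss things now and then, are a little off and sometimes report something else, mostly with a low value. They report only what shows in the picture. A call takes as long as a camera call.
- silhouettes(query, picture): "region" (480x640 bool, what is visible of it) and "bbox" ([left, top, right, bottom] in pixels, round what is visible of it).
The state is a dict: "clock": time; "joint_pos": joint angles; "joint_vel": joint speeds; "tau": joint torques, N m; "eef_pos": TCP position; "tool_rot": TCP orientation; "ft_force": force on the tool from outside, world axes, zero at the start; "ft_torque": the same for the moment, N m; "grip_width": finger opening in m; "grasp_force": force on a finger pad.
Only numpy, scipy, OpenCV 4.12 (cv2) and the standard library are available. Lean on these libraries where they do the work, as an engineer would, in place of code of your own. Each camera call takes 0.05 s, during which the arm holds its last target. There are 200 camera calls.

## Working session

There is one attempt and no reset: what is moved stays moved. The work goes in short steps, Python scripts to look and compute and a tool call to move; the robot and the scene stay as the last step left them, time stands still between calls to the robot, and variables do not carry over. Pictures are saved under pics/ and viewed, at most 10 in all, crops included, and the job is handed in when it is done.

Besides the shell and the picture viewer there is one more tool, called after "Emit:" as a command line: name --argument value ..., lists and objects as JSON in quotes. drive_tool: Moves the arm, as the interface text tells. Its arguments: {"type":"object","properties":{"increments":{"type":"array"}},"required":["increments"]}

```bash
mkdir -p pics; cat > h.py <<'E'
import numpy as np, cv2
from workcell import *
def ray(p,u,v):
    V=np.array(p["view"]);R=V[:3,:3];t=V[:3,3]
    d=R.T@np.linalg.inv(p["K"])@np.array([u,v,1.]);return -R.T@t,d
def atz(p,u,v,z):
    o,d=ray(p,u,v);return o+d*(z-o[2])/d[2]
def proj(p,X):
    V=np.array(p["view"]);c=V[:3,:3]@np.array(X)+V[:3,3];q=np.array(p["K"])@c;return q[:2]/q[2]
def save(n,im): cv2.imwrite("pics/"+n,im[:,:,::-1])
E
python3 - <<'E'
from h import *
for n in("top","side"):
    p=camera(n);save(n+"0.png",p["image"])
    o,d=ray(p,320,240);print(n,o.round(3),d.round(3),p["K"][0])
    for q in("stem","round_stem","lamp_base","lampholder"):
        for s in silhouettes(q,p)[:2]:
            b=s["bbox"];r=np.argwhere(s["region"]).mean(0)
            print(q,round(s["conf"],2),np.round(b),r[::-1].round(1),atz(p,r[1],r[0],0).round(3))
E
```

```text
top [ 0.477 -0.036  1.223] [ 0.07   0.034 -0.997] [523.08357356   0.         325.01802602]
stem 0.66 [201. 263. 214. 272.] [206.5 265.2] [0.501 0.272 0.   ]
round_stem 0.68 [250. 272. 267. 285.] [258.2 276.9] [0.475 0.149 0.   ]
lamp_base 0.64 [380. 196. 434. 248.] [406.3 221.8] [ 0.608 -0.196  0.   ]
lampholder 0.68 [304. 315. 316. 332.] [310.6 321.7] [0.373 0.025 0.   ]
lampholder 0.5 [197. 262. 218. 271.] [207.9 265.6] [0.501 0.268 0.   ]
side [0.483 0.889 0.694] [ 0.083 -0.827 -0.556] [523.30468323   0.         322.26716146]
stem 0.63 [338. 319. 356. 374.] [347.5 347.2] [0.499 0.2   0.   ]
round_stem 0.73 [356. 281. 370. 332.] [364.1 307.3] [0.473 0.086 0.   ]
lamp_base 0.69 [290. 215. 340. 240.] [313.9 228.8] [ 0.606 -0.193  0.   ]
lampholder 0.65 [406. 275. 422. 298.] [412.6 282.6] [ 0.372 -0.005  0.   ]
```

View pics/top0.png

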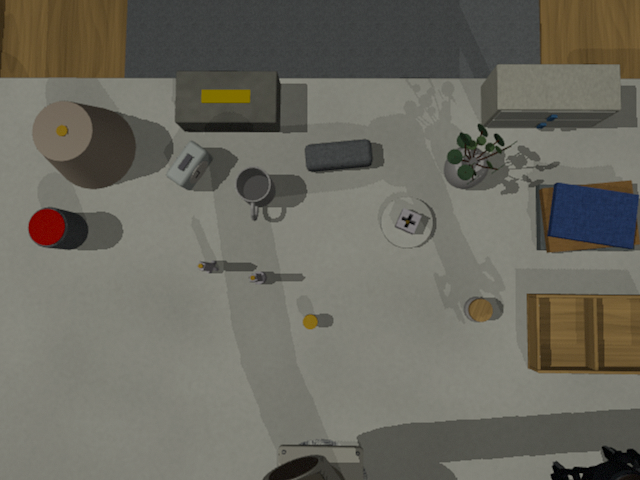

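View pics/side0.png

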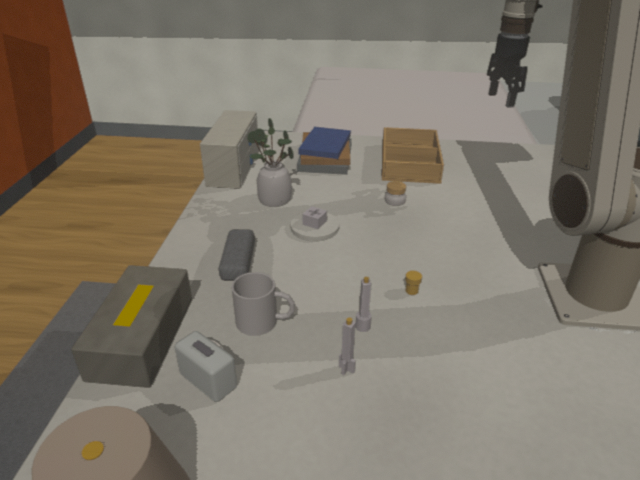

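```bash
python3 - <<'E'
from h import *
t=camera("top");s=camera("side")
def cr(im,u,v,w=20,f=14): return cv2.resize(im[v-w:v+w,u-w:u+w],(400,300) if 0 else (380,380),interpolation=cv2.INTER_CUBIC)
a=np.hstack([cr(t["image"],208,266,16),cr(t["image"],410,221,19)])
save("c1.png",a)
b=np.hstack([cr(s["image"],347,347,32),cr(s["image"],315,220,19)])
save("c2.png",b)
np.savez("cal.npz",**{k+n:np.array(p[k]) for n,p in(("t",t),("s",s)) for k in("K","view","image")})
E
```

```text
(no output)
```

View pics/c1.png

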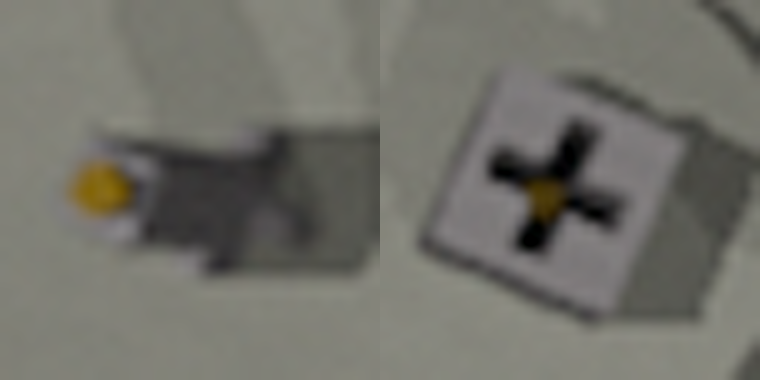

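View pics/c2.png

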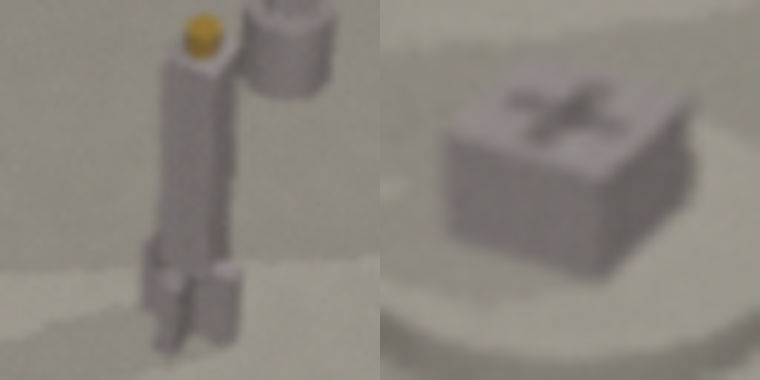

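```bash
cat > fit.py <<'E'
from h import *
from scipy.optimize import least_squares
z=np.load("cal.npz");T={k:z[k+"t"] for k in("K","view")};S={k:z[k+"s"] for k in("K","view")}
def pix(o,f,x,y): return np.array([o[0]+x/f-.5,o[1]+y/f-.5])
ct=lambda x,y:pix((192,250),11.875,x,y); cs=lambda x,y:pix((315,315),5.9375,x,y)
ht=lambda x,y:pix((391,202),10,x-380,y); hs=lambda x,y:pix((296,201),10,x-380,y)
def P(q,r,a,z): return [q[0]+r*np.cos(q[2]+a),q[1]+r*np.sin(q[2]+a),z]
def solve(L,x0):
    f=lambda q:np.concatenate([proj(c,P(q,*m))-px for c,px,m in L])
    s=least_squares(f,x0,loss="soft_l1",f_scale=.5);print(s.x[:2].round(4),"yaw deg",np.degrees(s.x[2]).round(1));print(s.fun.reshape(-1,2).round(1).tolist())
h=np.pi/2;R=.0113
st=[(S,cs(167,62),(R,0,.11)),(S,cs(213,72),(R,h,.11)),(S,cs(238,48),(R,2*h,.11)),(S,cs(172,283),(.015,h/2,.03)),(S,cs(170,350),(.015,h/2,.001)),
 (S,cs(228,268),(.015,1.5*h,.03)),(S,cs(225,343),(.015,1.5*h,.001)),(S,cs(148,243),(.015,-h/2,.03)),(S,cs(204,20),(0,0,.118))]
tt=[(T,ct(103,187),(0,0,.118))]
hT=[(T,ht(505,65),(.0311,0,.045)),(T,ht(425,240),(.0311,h,.045)),(T,ht(605,320),(.0311,2*h,.045)),(T,ht(690,140),(.0311,3*h,.045)),(T,ht(548,192),(0,0,.04))]
hS=[(S,hs(445,140),(.0311,0,.045)),(S,hs(592,185),(.0311,h,.045)),(S,hs(690,95),(.0311,2*h,.045)),(S,hs(568,112),(0,0,.045))]
for L in(st,st+tt*3): solve(L,[.5,.27,0.])
solve(tt,[.5,.27,0.])
for L in(hT,hS,hT+hS): solve(L,[.608,-.196,.38])
# slots direction in top view
for a,b in(((580,125),(528,245)),((495,165),(622,215))):
    d=atz(T,*ht(*a),.045)-atz(T,*ht(*b),.045);print(np.degrees(np.arctan2(d[1],d[0])))
print(get_obs()["clock"],get_obs()["tool_rot"])
E
python3 fit.py
```

```text
[0.4983 0.2532] yaw deg 23.8
[[-0.6, -1.3], [0.6, 0.2], [0.4, -1.7], [-0.5, 0.6], [-0.7, 1.1], [1.8, 0.3], [1.6, -0.6], [-0.6, -1.5], [-0.1, 0.7]]
[0.4986 0.2546] yaw deg 26.5
[[-0.8, -0.4], [0.7, 0.8], [0.1, -1.4], [-0.3, 1.4], [-0.5, 1.8], [1.8, 0.7], [1.5, -0.2], [-1.0, -0.6], [-0.4, 1.3], [0.4, 0.1], [0.4, 0.1], [0.4, 0.1]]
[0.4988 0.2554] yaw deg 0.0
[[-0.0, -0.0]]
[ 0.6057 -0.194 ] yaw deg 21.3
[[-0.0, -0.2], [0.1, -0.0], [0.0, -0.1], [-0.6, 0.2], [0.4, 0.1]]
[ 0.6062 -0.1973] yaw deg 21.2
[[-0.3, -0.7], [0.8, -0.4], [-0.0, 0.5], [-0.1, 0.5]]
[ 0.6058 -0.1943] yaw deg 21.2
[[0.1, -0.2], [0.2, -0.1], [0.2, -0.1], [-0.5, 0.2], [0.5, 0.1], [-0.3, -0.1], [0.8, 0.3], [0.0, 1.2], [-0.1, 1.1]]
-23.22335600177859
68.73502561173179
0.6 [9.87325374e-01 1.58709188e-01 1.11190707e-05 7.00621560e-06]
```

Emit:
drive_tool --increments '[[[16,35,0],[0,0,2.5],1],[[16,35,0],[0,0,2.5],1],[[16,35,0],[0,0,2.5],1],[[16,35,0],[0,0,2.5],1],[[16,35,0],[0,0,2.5],1],[[16,35,0],[0,0,2.5],1],[[16,35,0],[0,0,2.5],1],[[16,35,0],[0,0,2.5],1]]'

```text
clock: 1.27
eef_pos: [0.285, -0.1932, 0.1917]
tool_rot: [0.945, 0.328, 0.0, 0.0]
ft_force: [1.3, 0.1, 0.2]
grip_width: 0.0855
grasp_force: 0.0
```

Emit:
drive_tool --increments '[[[16,35,0],[0,0,2.5],1],[[16,35,0],[0,0,2.5],1],[[16,35,0],[0,0,2.5],1],[[16,35,0],[0,0,2.5],1],[[16,35,0],[0,0,2.5],1],[[16,35,0],[0,0,2.5],1],[[16,35,0],[0,0,2.5],1],[[16,35,0],[0,0,2.5],1]]'

```text
clock: 1.93
eef_pos: [0.4132, 0.0873, 0.1917]
tool_rot: [0.873, 0.488, 0.0, 0.0]
ft_force: [0.2, -0.8, 0.2]
grip_width: 0.0853
grasp_force: 0.0
```

Emit:
drive_tool --increments '[[[20,35,0],[0,0,2.5],1],[[20,35,0],[0,0,2.5],1],[[20,35,0],[0,0,2.5],1],[[20,35,0],[0,0,2.5],1],[[6,30,0],[0,0,3.7],1],[[0,0,0],[0,0,0],1],[[0,0,0],[0,0,0],1]]'

```text
clock: 2.52
eef_pos: [0.4985, 0.2565, 0.1905]
tool_rot: [0.809, 0.588, -0.001, 0.0]
ft_force: [-0.2, -0.4, -0.5]
grip_width: 0.0853
grasp_force: 0.0
```

```bash
cat >> h.py <<'E'
from scipy.spatial.transform import Rotation as Ro
def stt():
    o=get_obs();R=Ro.from_quat(o["tool_rot"]).as_matrix()
    print("t",round(o["clock"],2),"p",(1000*np.array(o["eef_pos"])).round(1),"yaw",np.degrees(np.arctan2(R[1,1],R[0,1])).round(2),"z",R[:,2].round(3),"F",np.round(o["ft_force"],1),"M",np.round(o["ft_torque"],2),"w",round(1000*o["grip_width"],1),"g",np.round(o["grasp_force"],1))
E
python3 -c "
from h import *
stt()"
```

```text
t 2.52 p [498.5 256.5 190.5] yaw -17.9 z [-0.001 -0.001 -1.   ] F [-0.2 -0.4 -0.5] M [-0.03 -0.03 -0.02] w 85.3 g 0.0
```

Emit:
drive_tool --increments '[[[0,-1,-30],[0,0,0],1],[[0,0,-35],[0,0,0],1],[[0,0,-35],[0,0,0],1],[[0,0,-22],[0,0,0],1],[[0,0,-10],[0,0,0],0.8],[[0,0,0],[0,0,0],0.6],[[0,0,0],[0,0,0],0.45],[[0,0,0],[0,0,0],0.35]]'

```text
clock: 3.18
eef_pos: [0.5003, 0.2545, 0.0616]
tool_rot: [0.809, 0.587, 0.002, 0.0]
ft_force: [1.1, 0.2, 0.0]
grip_width: 0.0387
grasp_force: 0.0
```

Emit:
drive_tool --increments '[[[0,0,0],[0,0,0],0.28],[[0,0,0],[0,0,0],0.22],[[0,0,0],[0,0,0],0.15],[[0,0,0],[0,0,0],0.08],[[0,0,0],[0,0,0],0],[[0,0,0],[0,0,0],0],[[0,0,0],[0,0,0],0],[[0,0,0],[0,0,0],0]]'

```text
clock: 3.85
eef_pos: [0.5, 0.255, 0.0614]
tool_rot: [0.809, 0.588, 0.002, 0.0]
ft_force: [-0.4, 0.4, 6.6]
grip_width: 0.0139
grasp_force: 59.2
```

```bash
python3 -c "
from h import *
stt()
t=camera('top');s=camera('side')
a=cv2.resize(t['image'][236:296,168:248],(400,300),interpolation=cv2.INTER_CUBIC);b=cv2.resize(s['image'][290:390,280:415],(400,300),interpolation=cv2.INTER_CUBIC)
save('g1.png',np.hstack([a,b]))"
```

```text
t 3.85 p [500.  255.   61.4] yaw -18.02 z [ 0.003  0.002 -1.   ] F [-0.4  0.4  6.6] M [-0.02  0.14 -0.02] w 13.9 g 59.2
```

View pics/g1.png

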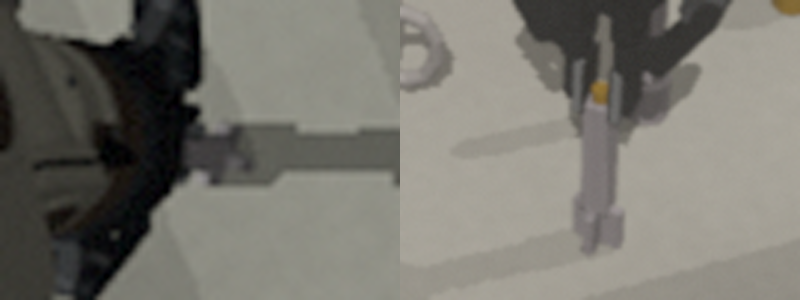

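```bash
python3 -c "
from h import *
s=camera('side')
im=s['image']
for X in ([.5,.255,.0614],[.5,.255,.0804],[.5,.255,.118],[.5,.255,.11],[.5,.255,.03],[.5,.255,0]):
  u,v=proj(s,X); print(X,round((u-280)*400/135+400),round((v-290)*3))
save('g2.png',cv2.resize(im[290:385,300:400],(800,600)[:1]+(600,),interpolation=cv2.INTER_CUBIC))"
```

```text
[0.5, 0.255, 0.0614] 596 163
[0.5, 0.255, 0.0804] 598 139
[0.5, 0.255, 0.118] 600 88
[0.5, 0.255, 0.11] 600 99
[0.5, 0.255, 0.03] 595 203
[0.5, 0.255, 0] 593 239
```

View pics/g2.png

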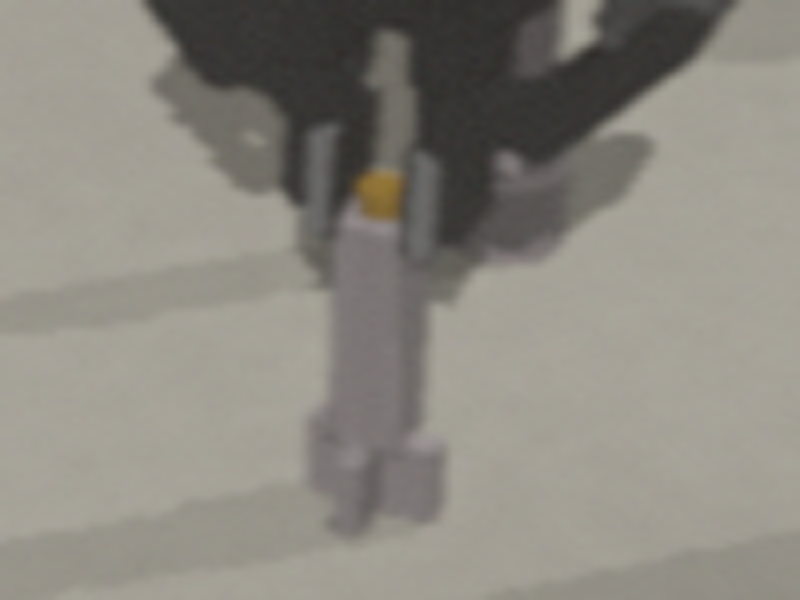

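Emit:
drive_tool --increments '[[[0,0,0],[0,0,0],0.2],[[0,0,0],[0,0,0],0.4],[[0,0,0],[0,0,0],0.4],[[0,0,-6],[0,0,0],0.4],[[0,0,-6],[0,0,0],0.4],[[0,0,0],[0,0,0],0.4],[[0,0,0],[0,0,0],0.4],[[0,0,0],[0,0,0],0.4]]'

```text
clock: 4.67
eef_pos: [0.4985, 0.254, 0.047]
tool_rot: [0.809, 0.588, -0.0, -0.0]
ft_force: [0.1, 0.0, -0.2]
grip_width: 0.034
grasp_force: 0.0
```

```bash
python3 -c "
from h import *
stt()
s=camera('side')
im=s['image']
save('g3.png',cv2.resize(im[270:385,290:410],(600,600),interpolation=cv2.INTER_CUBIC))"
```

```text
t 4.67 p [498.5 254.   47. ] yaw -18.03 z [-0.001 -0.    -1.   ] F [ 0.1  0.  -0.2] M [ 0.    0.01 -0.  ] w 34.0 g 0.0
```

View pics/g3.png

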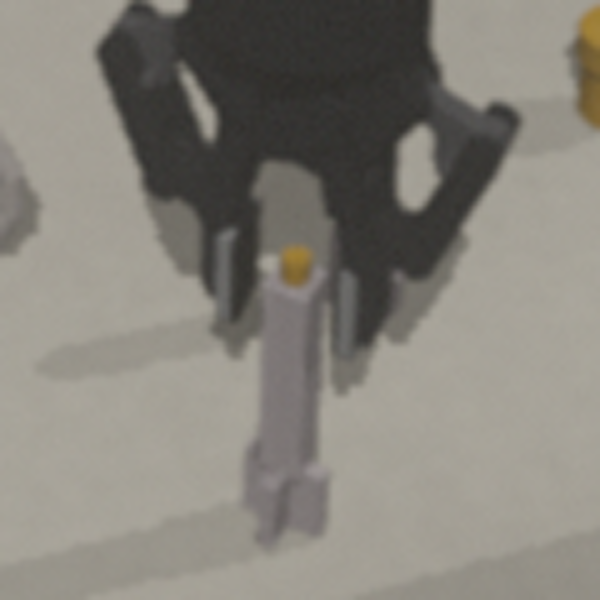

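Emit:
drive_tool --increments '[[[0,0,0],[0,0,0],0.3],[[0,0,0],[0,0,0],0.2],[[0,0,0],[0,0,0],0.1],[[0,0,0],[0,0,0],0],[[0,0,0],[0,0,0],0],[[0,0,0],[0,0,0],0],[[0,0,0],[0,0,0],0]]'

```text
clock: 5.3
eef_pos: [0.4988, 0.2544, 0.0478]
tool_rot: [0.809, 0.588, 0.0, -0.0]
ft_force: [-0.7, -0.3, 3.4]
grip_width: 0.0145
grasp_force: 59.7
```

Emit:
drive_tool --increments '[[[0,0,10],[0,0,0],0],[[0,0,20],[0,0,0],0],[[0,0,25],[0,0,0],0],[[0,0,25],[0,0,0],0],[[0,0,15],[0,0,0],0],[[0,0,10],[0,0,0],0],[[0,0,0],[0,0,0],0],[[0,0,0],[0,0,0],0]]'

```text
clock: 5.97
eef_pos: [0.4987, 0.2541, 0.1522]
tool_rot: [0.809, 0.588, 0.0, 0.0]
ft_force: [-0.7, 0.6, -2.2]
grip_width: 0.0148
grasp_force: 59.1
```

```bash
python3 -c "
from h import *
stt()
s=camera('side')
im=s['image'];print(proj(s,[.4985,.254,.047+.105]),proj(s,[.4985,.254,.105]))
save('g4.png',cv2.resize(im[230:370,280:420],(600,600),interpolation=cv2.INTER_CUBIC))"
```

```text
t 5.97 p [498.7 254.1 152.2] yaw -18.04 z [ 0. -0. -1.] F [-0.7  0.6 -2.2] M [ 0.02  0.05 -0.04] w 14.8 g 59.1
[349.3749748  302.89163063] [348.23959282 324.87813663]
```

View pics/g4.png

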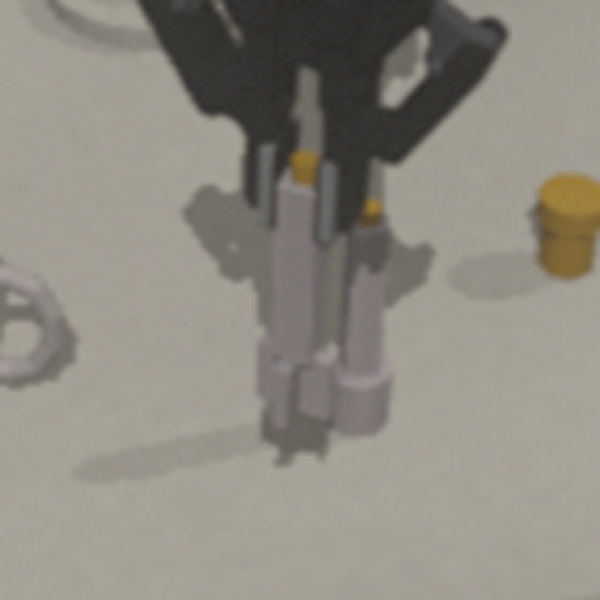

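Emit:
drive_tool --increments '[[[4,-10,10],[0,0,0],0],[[7,-28,10],[0,0,-0.5],0],[[9,-36,0],[0,0,-0.5],0],[[9,-36,0],[0,0,-0.5],0],[[9,-36,0],[0,0,-0.5],0],[[9,-36,0],[0,0,-0.5],0],[[9,-36,0],[0,0,-0.5],0],[[9,-36,0],[0,0,-0.5],0]]'

```text
clock: 6.68
eef_pos: [0.5631, -0.0025, 0.1718]
tool_rot: [0.827, 0.562, -0.001, -0.0]
ft_force: [-0.1, 0.8, -1.2]
grip_width: 0.0145
grasp_force: 59.0
```

Emit:
drive_tool --increments '[[[9,-36,0],[0,0,-0.5],0],[[9,-36,0],[0,0,-0.5],0],[[9,-36,0],[0,0,-0.5],0],[[8,-36,-10],[0,0,-0.5],0],[[7,-32,-20],[0,0,-0.5],0],[[4,-18,-20],[0,0,0],0],[[0,0,0],[0,0,0],0],[[0,0,0],[0,0,0],0]]'

```text
clock: 7.35
eef_pos: [0.6073, -0.1952, 0.1194]
tool_rot: [0.84, 0.543, -0.002, -0.003]
ft_force: [0.6, 0.2, -0.9]
grip_width: 0.0148
grasp_force: 59.0
```

```bash
python3 -c "
from h import *
stt()
s=camera('side')
im=s['image'];
c=proj(s,[.6058,-.1943,.045]);print(c)
save('k1.png',cv2.resize(im[155:255,270:370],(600,600),interpolation=cv2.INTER_CUBIC))
t=camera('top');save('k1t.png',cv2.resize(t['image'][180:260,365:465],(750,600),interpolation=cv2.INTER_CUBIC))
print(proj(t,[.6058,-.1943,.045]))"
```

```text
t 7.35 p [ 607.3 -195.2  119.4] yaw -24.21 z [-0.006  0.002 -1.   ] F [ 0.6  0.2 -0.9] M [0.06 0.   0.02] w 14.8 g 59.0
[314.16952641 212.78998871]
[408.131025   220.54913232]
```

View pics/k1.png

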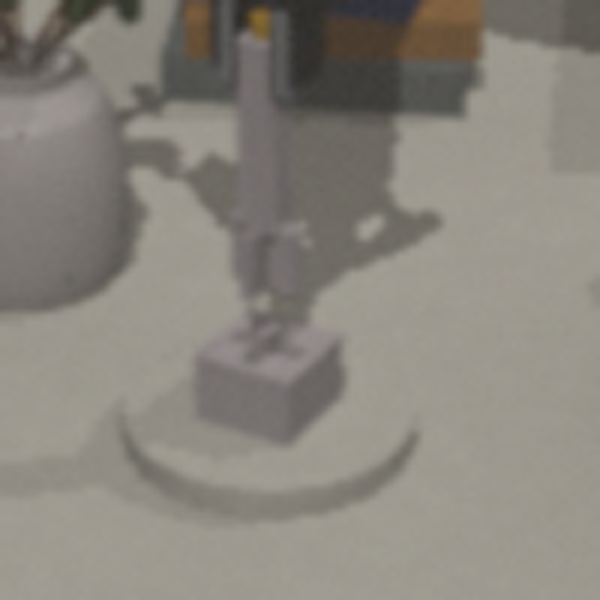

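Emit:
drive_tool --increments '[[[-1,0.3,-10],[0,0,0.5],0],[[-0.3,0,-10],[0,0,0],0],[[0,0,-2],[0,0,0],0],[[0,0,0],[0,0,0],0]]'

```text
clock: 7.78
eef_pos: [0.6074, -0.1923, 0.0992]
tool_rot: [0.836, 0.549, -0.001, -0.001]
ft_force: [0.1, 0.6, -2.0]
grip_width: 0.0147
grasp_force: 59.0
```

Emit:
drive_tool --increments '[[[0,0,-2],[0,0,0],0],[[0,0,-1.5],[0,0,0],0],[[0,0,-1],[0,0,0],0],[[0,0,0],[0,0,0],0]]'

```text
clock: 8.12
eef_pos: [0.6085, -0.1935, 0.0959]
tool_rot: [0.836, 0.548, 0.0, 0.0]
ft_force: [0.2, -0.5, -2.0]
grip_width: 0.0149
grasp_force: 59.0
```

```bash
python3 -c "
from h import *
stt()"
```

```text
t 8.12 p [ 608.5 -193.5   95.9] yaw -23.53 z [ 0. -0. -1.] F [ 0.2 -0.5 -2. ] M [ 0.01  0.   -0.05] w 14.9 g 59.0
```

Emit:
drive_tool --increments '[[[-2.5,-1,0],[0,0,0],0],[[0,0,0],[0,0,0],0],[[0,0,0],[0,0,0],0],[[0,0,0],[0,0,0],0]]'

```text
clock: 8.45
eef_pos: [0.6059, -0.1946, 0.0961]
tool_rot: [0.837, 0.548, 0.0, 0.0]
ft_force: [0.9, -0.0, -2.6]
grip_width: 0.0146
grasp_force: 59.0
```

Emit:
drive_tool --increments '[[[0,0,-1.5],[0,0,0],0],[[0,0,-1.5],[0,0,0],0],[[0,0,-1.5],[0,0,0],0],[[0,0,0],[0,0,0],0]]'

```text
clock: 8.78
eef_pos: [0.6056, -0.1944, 0.0908]
tool_rot: [0.836, 0.548, -0.0, -0.0]
ft_force: [0.6, 0.1, -1.9]
grip_width: 0.0146
grasp_force: 59.0
```

```bash
python3 -c "
from h import *
stt()"
```

```text
t 8.78 p [ 605.6 -194.4   90.8] yaw -23.54 z [-0.001  0.    -1.   ] F [ 0.6  0.1 -1.9] M [ 0.01 -0.03  0.03] w 14.6 g 59.0
```

Emit:
drive_tool --increments '[[[0,0,-1.5],[0,0,0],0],[[0,0,-1.5],[0,0,0],0],[[0,0,-1],[0,0,0],0],[[0,0,0],[0,0,0],0]]'

```text
clock: 9.12
eef_pos: [0.6057, -0.1945, 0.087]
tool_rot: [0.836, 0.548, -0.0, -0.0]
ft_force: [0.1, 0.6, -1.7]
grip_width: 0.0146
grasp_force: 59.0
```

```bash
python3 -c "
from h import *
stt()"
```

```text
t 9.12 p [ 605.7 -194.5   87. ] yaw -23.53 z [-0.001  0.    -1.   ] F [ 0.1  0.6 -1.7] M [-0.02  0.04  0.05] w 14.6 g 59.0
```

Emit:
drive_tool --increments '[[[0,0,-2],[0,0,0],0],[[0,0,-2],[0,0,0],0],[[0,0,-2],[0,0,0],0],[[0,0,0],[0,0,0],0]]'

```text
clock: 9.45
eef_pos: [0.6055, -0.1944, 0.0807]
tool_rot: [0.836, 0.548, -0.0, -0.0]
ft_force: [0.5, 0.7, -2.7]
grip_width: 0.0146
grasp_force: 59.0
```

Emit:
drive_tool --increments '[[[0,0,-2],[0,0,0],0],[[0,0,-2],[0,0,0],0],[[0,0,-2],[0,0,0],0],[[0,0,-2],[0,0,0],0],[[0,0,0],[0,0,0],0]]'

```text
clock: 9.87
eef_pos: [0.6055, -0.1944, 0.0728]
tool_rot: [0.836, 0.548, -0.0, -0.0]
ft_force: [0.1, -0.2, -2.2]
grip_width: 0.0151
grasp_force: 59.0
```

```bash
python3 -c "
from h import *
stt()"
```

```text
t 9.87 p [ 605.5 -194.4   72.8] yaw -23.54 z [-0.001  0.    -1.   ] F [ 0.1 -0.2 -2.2] M [-0.02  0.09 -0.  ] w 15.1 g 59.0
```

Emit:
drive_tool --increments '[[[0,0,-2],[0,0,0],0],[[0,0,-2],[0,0,0],0],[[0,0,-2],[0,0,0],0],[[0,0,0],[0,0,0],0],[[0,0,0],[0,0,0],0]]'

```text
clock: 10.28
eef_pos: [0.6061, -0.1946, 0.068]
tool_rot: [0.836, 0.548, 0.0, 0.0]
ft_force: [-1.1, -0.3, 1.7]
grip_width: 0.0144
grasp_force: 59.5
```

Emit:
drive_tool --increments '[[[0,0,-1.5],[0,0,0],0],[[0,0,-1.5],[0,0,0],0],[[0,0,0],[0,0,0],0],[[0,0,0],[0,0,0],0]]'

```text
clock: 10.62
eef_pos: [0.6062, -0.1947, 0.0649]
tool_rot: [0.836, 0.548, 0.0, 0.0]
ft_force: [-1.5, -0.3, 4.4]
grip_width: 0.0147
grasp_force: 60.0
```

```bash
python3 -c "
from h import *
stt()"
```

```text
t 10.62 p [ 606.2 -194.7   64.9] yaw -23.54 z [ 0.001 -0.    -1.   ] F [-1.5 -0.3  4.4] M [-0.08  0.36  0.04] w 14.7 g 60.0
```

Emit:
drive_tool --increments '[[[0,0,-1.5],[0,0,0],0],[[0,0,-1.5],[0,0,0],0],[[0,0,0],[0,0,0],0],[[0,0,0],[0,0,0],0]]'

```text
clock: 10.95
eef_pos: [0.6064, -0.1948, 0.0628]
tool_rot: [0.836, 0.548, 0.0, 0.001]
ft_force: [-1.4, -0.0, 8.5]
grip_width: 0.0143
grasp_force: 60.5
```

Emit:
drive_tool --increments '[[[0,0,-1],[0,0,0],0],[[0,0,0],[0,0,0],0],[[0,0,0],[0,0,0],0]]'

```text
clock: 11.2
eef_pos: [0.6065, -0.1948, 0.0628]
tool_rot: [0.836, 0.548, 0.001, 0.001]
ft_force: [-4.3, -0.1, 12.5]
grip_width: 0.0143
grasp_force: 61.1
```

```bash
python3 -c "
from h import *
stt()"
```

```text
t 11.2 p [ 606.5 -194.8   62.8] yaw -23.54 z [ 0.002 -0.001 -1.   ] F [-4.3 -0.1 12.5] M [ 0.11  1.02 -0.02] w 14.3 g 61.1
```

Emit:
drive_tool --increments '[[[-0.5,0,-1],[0,0,0],0],[[0,0,0],[0,0,0],0],[[0,0,0],[0,0,0],0],[[0,0,0],[0,0,0],0],[[0,0,0],[0,0,0],0]]'

```text
clock: 11.62
eef_pos: [0.6065, -0.1948, 0.0628]
tool_rot: [0.836, 0.548, 0.001, 0.002]
ft_force: [-3.7, 0.9, 15.6]
grip_width: 0.0145
grasp_force: 61.6
```

```bash
python3 -c "
from h import *
stt()
s=camera('side')
im=s['image'];
save('k2.png',cv2.resize(im[155:255,270:370],(600,600),interpolation=cv2.INTER_CUBIC))"
```

```text
t 11.62 p [ 606.5 -194.8   62.8] yaw -23.53 z [ 0.004 -0.001 -1.   ] F [-3.7  0.9 15.6] M [0.26 1.16 0.02] w 14.5 g 61.6
```

View pics/k2.png

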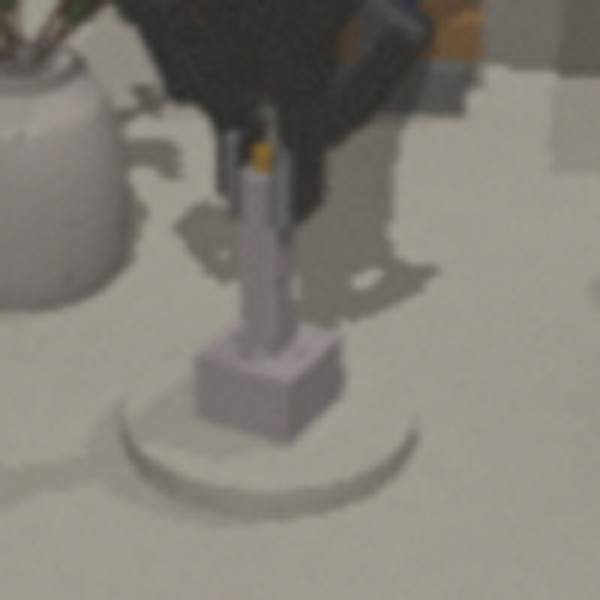

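The picture shows the wings sunk flush into the hub, with the post upright at about (265, 350) and still gripped. The force is rising while z no longer drops, so the stem is on the floor.

```bash
python3 -c "
from h import *
print(job_done());stt()"
```

```text
the job is handed in; nothing more can be done
None
the job is handed in; nothing more can be done
```

I handed the job in at about 11.6 s with the cross-foot stem meshed in the socket, pushed fully home and still gripped at about 60 N, pressing down at about 16 N; no verdict was returned.

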